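# Move repaired control units from the intake rack to the test rack in job order

### The job

Move the four control units from the black intake rack to the aluminium test rack, one unit to a bay, so that they stand in the same left-to-right order (seen from the robot) as they have now on the intake rack, which is also the order of the coloured job tickets that stay there. Set each unit down on its lower edge, upright and lengthwise in its bay; do not drop or topple any.

Things in the scene. Friction and masses are not known exactly. Their poses are not given: they have to be found in the camera images.
- intake_rack: fixed black four-bay rack, 282 mm long in y, holding the four units at the start. Origin: centre of its underside; x away from the robot, y left, z up. Bay centres x 0, y +99, +33, -33, -99; bays 50 wide (y), x -62 to 64, floor 6 up; dividers 16 wide, tops at 38. Back wall 36 high, front lip 20 high with a low ticket ledge before it out to x -106
- test_rack: fixed aluminium four-bay rack, 282 mm long in y, empty at the start, lamp rail along its far side. Origin: centre of its underside; x away from the robot, y left, z up. Bay centres x 0, y +99, +33, -33, -99; bays 50 wide (y), x -62 to 64, floor 6 up; dividers 16 wide, tops at 38. Front lip 20 high, back wall (x 64 to 70) 60 high, lamp rail behind it to x 94, 47 high
- unit_red: control unit with a red sticker on its top edge; bare aluminium case with upright cooling ribs. Stands on edge: 98 mm long in x (-48 to 50; the last 14 are a black connector 22 wide, up to 68 high), 28 thick in y (grip it so, near its flat smooth top), 86 high. 0.26 kg (0.18 to 0.37). Origin: centre of its underside, z up to its top edge
- unit_yellow: control unit with a yellow sticker on its top edge; black plastic case with a grey side panel. Stands on edge: 98 mm long in x (-48 to 50; the last 14 are a black connector 22 wide, up to 68 high), 28 thick in y (grip it so, near its flat smooth top), 86 high. 0.26 kg (0.18 to 0.37). Origin: centre of its underside, z up to its top edge
- unit_blue: control unit with a blue sticker on its top edge; bare aluminium case with level cooling ribs. Stands on edge: 98 mm long in x (-48 to 50; the last 14 are a black connector 22 wide, up to 68 high), 28 thick in y (grip it so, near its flat smooth top), 86 high. 0.26 kg (0.18 to 0.37). Origin: centre of its underside, z up to its top edge
- unit_green: control unit with a green sticker on its top edge; dark steel case with a bright side panel. Stands on edge: 98 mm long in x (-48 to 50; the last 14 are a black connector 22 wide, up to 68 high), 28 thick in y (grip it so, near its flat smooth top), 86 high. 0.26 kg (0.18 to 0.37). Origin: centre of its underside, z up to its top edge
- ticket_red: red job ticket, a flat card 34 x 50 x 1.5 mm fixed on the ledge of the intake rack in front of the bay that the red unit stands in at the start. Origin at the centre of its underside, 85 mm in front of the bay's centre; it stays there
- ticket_yellow: yellow job ticket, a flat card 34 x 50 x 1.5 mm fixed on the ledge of the intake rack in front of the bay that the yellow unit stands in at the start. Origin at the centre of its underside, 85 mm in front of the bay's centre; it stays there
- ticket_blue: blue job ticket, a flat card 34 x 50 x 1.5 mm fixed on the ledge of the intake rack in front of the bay that the blue unit stands in at the start. Origin at the centre of its underside, 85 mm in front of the bay's centre; it stays there
- ticket_green: green job ticket, a flat card 34 x 50 x 1.5 mm fixed on the ledge of the intake rack in front of the bay that the green unit stands in at the start. Origin at the centre of its underside, 85 mm in front of the bay's centre; it stays there
There are look-alikes about, which are no part of the job. Leave any pink look-alike of the unit_red alone. Leave any pink look-alike of the unit_blue alone.

How it is judged:
By the outcome, as a careful person would: the job done as asked, in the order asked, and still so for the second after the job is handed in, with the robot touching nothing.
It also fails if it takes over 128 s, if anything falls off the work surface, if the arm or the gripper's body presses on something with over 40 N, if the wrist force passes 120 N, or if a joint passes its speed limit or range.

### The arm

A 6-joint arm with a two-finger parallel gripper is mounted at the origin on the work surface. World frame = base frame: x ahead of the robot, y to its left, z up, the work surface at z = 0. Lengths are in m, angles in rad, forces in N, time in s.
With the tool pointing down it reaches from about 0.35 to 0.975 m from the base axis. Payload 4.9 kg.
Tool frame: the origin (TCP) lies at the very end of the fingers, on their centre line; the grasp point (between the pads) lies 19 mm behind it; x points along the fingers, y is the direction in which the jaws open and shut, and the axes are right-handed (so a half turn about x gives the same grasp; the last joint's range is limited). The gripper opens to 85 mm and grips with 20 to 120 N. Pads are 22 mm wide; open, the fingers measure 114 mm over their backs; the gripper's body (76 mm by 85 mm) begins 54 mm behind the grasp point. The pads swing forward as they close: fully open they stand 13 mm farther back than shut.
Start: joints at [-1.422, 0.053, 1.613, -0, 1.476, -0.119], TCP at [0.165, -0.603, 0.231] pointing down, gripper open.
Joint ranges: [-3.01, 3.01], [-1.01, 2.22], [0.06, 2.58], [-1.02, 4.17], [0.09, 2.62], [-3.14, 3.14]. Speed limits (rad/s): [2.57, 2.57, 3.14, 3.14, 3.14, 3.14].

### API

Orientations are given as a rotation vector (axis times angle).
In Python, from station import ctrl gives the robot as it stands. The module is installed in compiled form; this text tells all that it offers.
- The arm moves only by the shell command python3 -m handwheel 'ROWS' [FORCE]. ROWS is JSON, one flat list of numbers, 7 for each row, row after row: the opening, from 0 (shut) to 1 (fully open), then the shift along the tool's x, y, z in m, then the turn, a rotation vector about the tool's x, y, z in degrees. A call has 1 to 12 rows; each row is the pose to reach, as a shift and turn from the pose commanded when the call began, along the tool's axes at that moment; what a row does not reach only later rows make up. A row lasts 1/12 s, in which the tool goes at most 41.7 mm and 7.16 degrees, less where a joint would pass 70% of its speed; a pose out of reach is approached as far as the arm can. A call with a gripper value outside its range is refused whole. The fingers move at their own pace and stop on an object; FORCE is the grip in N (left out, the last holds). Time passes only in rows, so rows that repeat a pose let the fingers close. It gives the time, the measured TCP pose, the force and the opening at its end, in the units of the state.
- ctrl.get_obs(): the state, without advancing time (a new reading comes with each control period).
- ctrl.get_image(name): name is "scene" or "top" or "wrist"; returns (picture, depth): 480x640x3 uint8, blue, green, red; 480x640 float32, m along the optical axis (not along the pixel's ray), 0 where there is no reading.
- ctrl.camera_params(name): a dict with "fov_y" (degrees; the focal length in pixels is half the picture's height over the tangent of half this angle, whatever the lens; pixels are square), "cx", "cy" (the principal point, pixels), "R" (3x3) and "t" (3): a world point X has camera coordinates R X + t; the wrist camera has in their place "hand_eye" (4x4, takes a point from camera to tool coordinates, whose origin is the TCP and whose axes are the tool frame's). Camera axes: x right, y down, z forward; pixel columns grow to the right and rows downward; lengths in m; the calibration is good to about 2 mm. A picture is of the moment at which its call begins: read the wrist's pose just before it. camera_params takes no time and is no camera call.
- ctrl.finish_job(): hands the job in, once; it reports no verdict.
The state is a dict: "t": time; "q": joint angles; "dq": joint speeds; "effort": joint torques, N m; "tool_pos": TCP position; "tool_rot": TCP orientation; "contact_force": force on the tool from outside, world axes, zero at the start; "wrist_torque": the same for the moment, N m; "opening": finger opening in m.
Only numpy, scipy, OpenCV 4.12 (cv2) and the standard library are available. Lean on these libraries where they do the work, as an engineer would, in place of code of your own. Each camera call takes 0.05 s, during which the arm holds its last target.

## Working session

There is one attempt and no reset: what is moved stays moved. The work goes in short steps, Python scripts to look and compute and a shell command to move; the robot and the scene stay as the last step left them, time stands still between calls to the robot, and variables do not carry over. Pictures are saved under pics/ and viewed, and the job is handed in when it is done.

```bash
mkdir -p pics; python3 - <<'E'
from station import ctrl
import cv2,numpy as np
np.set_printoptions(precision=4,suppress=True)
print(ctrl.get_obs())
for n in("scene","top","wrist"):
    im,d=ctrl.get_image(n); cv2.imwrite(f"pics/{n}0.png",im); np.save(f"pics/{n}0.npy",d); print(n,ctrl.camera_params(n))
E
```

```text
{'t': 0.0, 'q': array([-1.422 ,  0.0533,  1.6143, -0.    ,  1.476 , -0.1191]), 'dq': array([ 0.0014,  0.0005,  0.0006, -0.0005, -0.0007,  0.0008]), 'effort': array([ -0.0012, -39.3682, -37.0178,  -0.0002,   0.0069,   0.    ]), 'tool_pos': array([ 0.1653, -0.6021,  0.2301]), 'tool_rot': array([ 2.0791,  0.2823, -2.0793]), 'contact_force': array([ 0.6299, -0.259 ,  0.2078]), 'wrist_torque': array([0.0328, 0.0499, 0.0354]), 'opening': 0.08496892931667958}
scene {'fov_y': 55.44222350643146, 'cx': 322.209798121698, 'cy': 241.98344963497422, 'R': array([[ 0.811 ,  0.5848, -0.0165],
       [ 0.3136, -0.4584, -0.8316],
       [-0.4939,  0.6692, -0.5551]]), 't': array([-0.3673, -0.0376,  1.3835])}
top {'fov_y': 46.83695029734831, 'cx': 321.59013047565065, 'cy': 247.0413881335692, 'R': array([[-0.0078, -0.9999, -0.012 ],
       [-0.992 ,  0.0092, -0.1258],
       [ 0.1259,  0.0109, -0.992 ]]), 't': array([0.0807, 0.4127, 1.1402])}
wrist {'fov_y': 67.03977698072913, 'cx': 325.51714211972853, 'cy': 244.62250302124525, 'hand_eye': array([[ 0.    , -0.3052,  0.9523, -0.1424],
       [ 1.    , -0.0009, -0.0003,  0.0004],
       [ 0.0009,  0.9523,  0.3052, -0.0784],
       [ 0.    ,  0.    ,  0.    ,  1.    ]])}
```

View pics/top0.png

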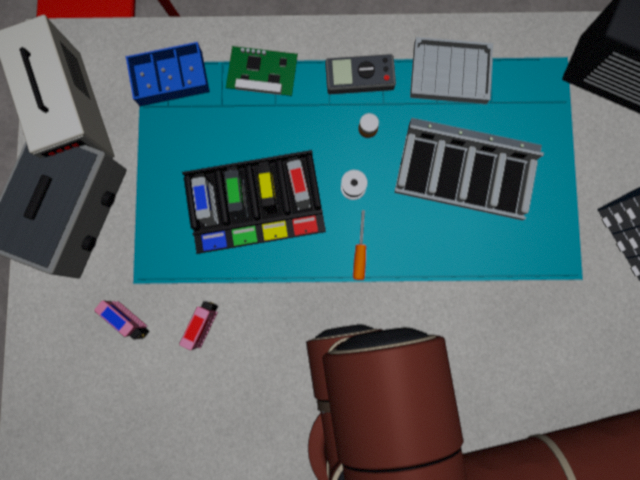

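View pics/scene0.png

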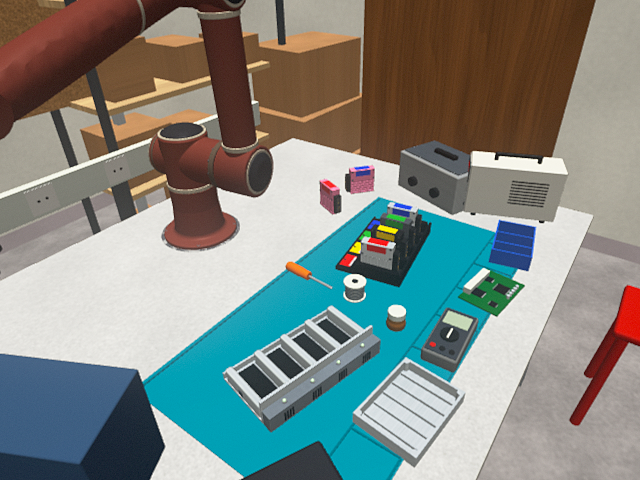

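View pics/wrist0.png

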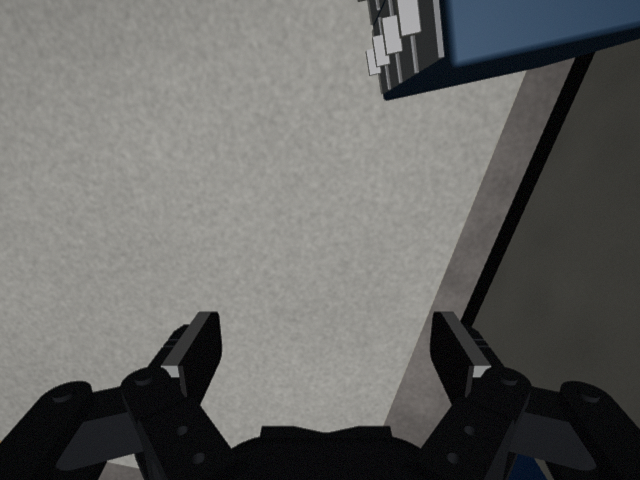

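The top view shows the intake rack at about (255,200), holding blue, green, yellow and red from left to right. The test rack is at about (468,168), and the pink look-alikes are at about (122,320) and (198,325). Next I'll zoom in and measure.

```bash
cat > h.py <<'E'
from station import ctrl
import cv2,numpy as np
np.set_printoptions(precision=4,suppress=True)
def ray(n,uv,z,P=None):
    P=P or ctrl.camera_params(n); f=240/np.tan(np.radians(P['fov_y']/2))
    uv=np.atleast_2d(np.asarray(uv,float))
    d=np.c_[(uv[:,0]-P['cx'])/f,(uv[:,1]-P['cy'])/f,np.ones(len(uv))]
    if n=='wrist':
        T=P['T']; R=T[:3,:3]; C=T[:3,3]; D=d@R.T
    else: C=-P['R'].T@P['t']; D=d@P['R']
    return C+D*((z-C[2])/D[:,2])[:,None]
def wristP(o):
    P=ctrl.camera_params('wrist'); T=np.eye(4); T[:3,:3]=cv2.Rodrigues(o['tool_rot'])[0]; T[:3,3]=o['tool_pos']; P['T']=T@P['hand_eye']; return P
def masks(im):
    h=cv2.cvtColor(im,cv2.COLOR_BGR2HSV); H,S,V=[h[...,i].astype(int) for i in range(3)]
    s=(S>170)&(V>80)
    return dict(red=s&((H<6)|(H>174)),yellow=s&(H>24)&(H<35),green=s&(H>50)&(H<75),blue=s&(H>108)&(H<125))
E
python3 - <<'E'
from h import *
im=cv2.imread('pics/top0.png')
c=im[110:260,170:335]; cv2.imwrite('pics/a.png',cv2.resize(c,None,fx=4.5,fy=3.9 if 0 else 4,interpolation=cv2.INTER_CUBIC)[:600])
c=im[110:225,390:550]; cv2.imwrite('pics/b.png',cv2.resize(c,None,fx=5,fy=5,interpolation=cv2.INTER_CUBIC)[:600])
for k,m in masks(im).items():
    m=m.copy(); m[:, :170]=0; m[:,335:]=0; m[:110]=0;m[260:]=0
    n,l,st,ce=cv2.connectedComponentsWithStats(m.astype(np.uint8))
    for i in range(1,n):
        if st[i,4]<40: continue
        cs,_=cv2.findContours((l==i).astype(np.uint8),0,2)
        z=0.092 if ce[i][1]<212 else 0.02
        p=ray('top',ce[i],z)[0]
        w=ray('top',cv2.boxPoints(cv2.minAreaRect(cs[0])),z)
        print(k,st[i,4],ce[i],p,cv2.minAreaRect((w[:,:2]*1000).astype(np.float32)))
E
```

```text
red 205 [297.5171 179.9756] [0.542 0.124 0.092] ((541.9808959960938, 124.03231811523438), (45.68048858642578, 18.650365829467773), 13.630512237548828)
red 243 [304.9794 227.4897] [0.4565 0.1123 0.02  ] ((456.5551452636719, 112.17611694335938), (23.916290283203125, 49.34657669067383), 9.885778427124023)
yellow 317 [265.3407 184.9054] [0.5325 0.189  0.092 ] ((532.4813232421875, 188.87677001953125), (52.81201171875, 25.17215347290039), 8.148946762084961)
yellow 293 [274.5734 232.4164] [0.4465 0.177  0.02  ] ((450.45587158203125, 177.3706512451172), (35.683204650878906, 51.753379821777344), 7.681725978851318)
green 241 [232.5768 190.0166] [0.5226 0.2551 0.092 ] ((522.7723388671875, 255.070068359375), (49.38307571411133, 20.761301040649414), 6.849353313446045)
green 227 [244.3568 238.0573] [0.435  0.2413 0.02  ] ((434.7663879394531, 241.39515686035156), (22.474180221557617, 49.769229888916016), 10.372910499572754)
blue 217 [200.023  197.1106] [0.5087 0.3206 0.092 ] ((508.7379455566406, 320.68072509765625), (46.553226470947266, 19.398509979248047), 9.033417701721191)
blue 304 [213.9441 242.7105] [0.4256 0.3059 0.02  ] ((430.03338623046875, 306.7376403808594), (36.961769104003906, 53.2931022644043), 9.590841293334961)
```

View pics/a.png

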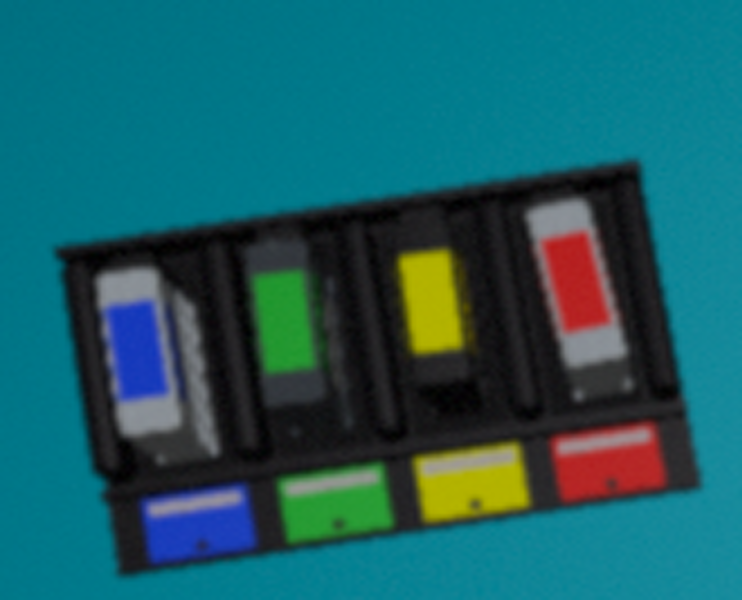

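View pics/b.png

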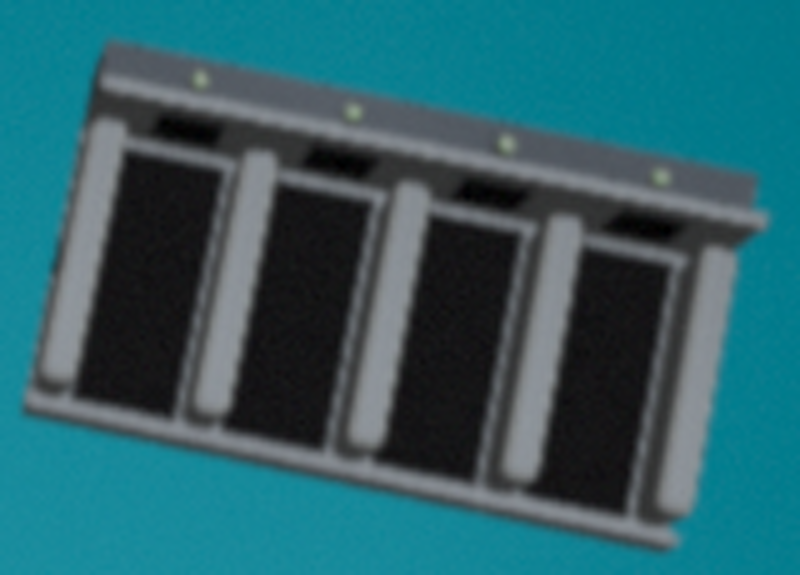

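The crops confirm the tickets and units match, with the order blue, green, yellow, red. The units' connectors face the robot. Next I'll get coarse poses and the tool axes.

```bash
python3 - <<'E'
from h import *
o=ctrl.get_obs(); print(cv2.Rodrigues(o['tool_rot'])[0])
g=lambda p:np.array(p)/5+[390,110]
A=ray('top',g([[28,405],[675,538]]),0.02); B=ray('top',g([[103,80],[765,218]]),0.060)
print(A,B)
for P in(A,B):
    d=P[0]-P[1]; print(np.linalg.norm(d),np.degrees(np.arctan2(-d[0],d[1])))
ends=ray('top',g([[110,120],[260,152],[412,182],[567,215],[717,248]]),0.038);print(ends)
f=ray('top',g([[52,385],[205,415],[362,447],[517,480],[672,515]]),0.038);print(f)
E
```

```text
[[-0.0002  0.2646 -0.9643]
 [ 0.0016 -0.9643 -0.2646]
 [-1.     -0.0016 -0.0002]]
[[ 0.5337 -0.0822  0.02  ]
 [ 0.4732 -0.355   0.02  ]] [[ 0.6634 -0.112   0.06  ]
 [ 0.6007 -0.3851  0.06  ]]
0.27941353222755344 -12.511415889269967
0.2801958451873493 -12.948995347101278
[[ 0.6535 -0.1179  0.038 ]
 [ 0.6386 -0.1813  0.038 ]
 [ 0.6247 -0.2454  0.038 ]
 [ 0.6095 -0.3103  0.038 ]
 [ 0.5944 -0.3729  0.038 ]]
[[ 0.5381 -0.0902  0.038 ]
 [ 0.5245 -0.1542  0.038 ]
 [ 0.5101 -0.2196  0.038 ]
 [ 0.4953 -0.2838  0.038 ]
 [ 0.4797 -0.3477  0.038 ]]
```

```bash
cat > go.py <<'E'
import sys
from h import *
def go(x,y,z,yaw,o=None):
    o=o or ctrl.get_obs(); R=cv2.Rodrigues(o['tool_rot'])[0]
    a=np.radians(yaw); Rt=np.array([[0,np.sin(a),-np.cos(a)],[0,-np.cos(a),-np.sin(a)],[-1,0,0]])
    s=R.T@(np.array([x,y,z])-o['tool_pos']); r=np.degrees(cv2.Rodrigues(R.T@Rt)[0].ravel())
    print('t %.2f'%o['t'],'pos',o['tool_pos'],'shift',s,'rows %.1f'%(np.linalg.norm(s)/.0417),'turn',r,'rows %.1f'%(np.linalg.norm(r)/7.16),'open',round(o['opening'],4),'F',o['contact_force'])
if __name__=='__main__': go(*map(float,sys.argv[1:]))
E
python3 go.py 0.565 -0.23 0.30 -12.9
python3 -m handwheel '[1,-0.03,-0.12,-0.22,12,0,0, 1,-0.06,-0.251,-0.484,28,0,0, 1,-0.06,-0.251,-0.484,28,0,0, 1,-0.06,-0.251,-0.484,28,0,0, 1,-0.06,-0.251,-0.484,28,0,0, 1,-0.06,-0.251,-0.484,28,0,0, 1,-0.06,-0.251,-0.484,28,0,0, 1,-0.06,-0.251,-0.484,28,0,0, 1,-0.06,-0.251,-0.484,28,0,0, 1,-0.06,-0.251,-0.484,28,0,0, 1,-0.06,-0.251,-0.484,28,0,0, 1,-0.06,-0.251,-0.484,28,0,0]'
python3 go.py 0.565 -0.23 0.30 -12.9
```

```text
t 0.15 pos [ 0.1653 -0.6022  0.2303] shift [-0.0691 -0.2533 -0.4839] rows 13.2 turn [28.2459  0.0092  0.0946] rows 3.9 open 0.0855 F [ 0.2597 -0.1731  0.879 ]
t: 1.15
tool_pos: [0.5293, -0.2653, 0.2857]
tool_rot: [-2.104, 0.233, 2.105]
contact_force: [0.8, -1.6, 0.0]
opening: 0.0854
t 1.15 pos [ 0.5293 -0.2653  0.2857] shift [-0.0143 -0.0423 -0.0271] rows 1.3 turn [0.2496 0.017  0.0012] rows 0.0 open 0.0854 F [ 0.8265 -1.578   0.0111]
```

```bash

python3 -m handwheel '[1,-0.01,-0.042,-0.027,0,0,0, 1,-0.014,-0.042,-0.027,0,0,0, 1,-0.014,-0.042,-0.027,0,0,0, 1,-0.014,-0.042,-0.027,0,0,0]'
python3 - <<'E'
from h import *
o=ctrl.get_obs(); im,d=ctrl.get_image('wrist'); cv2.imwrite('pics/w1.png',im); np.savez('pics/w1.npz',d=d,pos=o['tool_pos'],rot=o['tool_rot'])
E
```

```text
t: 1.48
tool_pos: [0.5637, -0.2322, 0.2996]
tool_rot: [-2.105, 0.233, 2.106]
contact_force: [-0.1, 0.1, 0.5]
opening: 0.0855
```

View pics/w1.png

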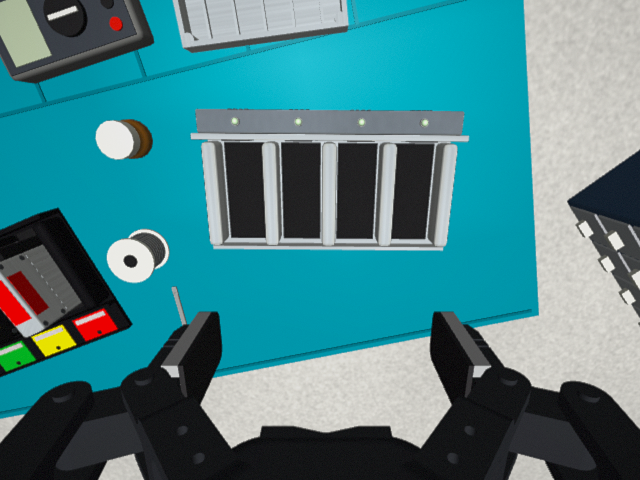

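```bash
python3 - <<'E'
from h import *
im=cv2.imread('pics/w1.png'); z=np.load('pics/w1.npz'); P=wristP(dict(tool_pos=z['pos'],tool_rot=z['rot']))
c=im[100:260,185:475]; cv2.imwrite('pics/w1z.png',cv2.resize(c,None,fx=2.7,fy=2.7,interpolation=cv2.INTER_CUBIC))
g=cv2.cvtColor(im,cv2.COLOR_BGR2GRAY); m=(g<60).astype(np.uint8); m[:130]=0;m[255:]=0;m[:,:200]=0;m[:,460:]=0
n,l,st,ce=cv2.connectedComponentsWithStats(m)
for i in range(1,n):
    if st[i,4]<1000: continue
    r=cv2.minAreaRect(cv2.findContours((l==i).astype(np.uint8),0,2)[0][0]); w=ray('wrist',cv2.boxPoints(r),.006,P)
    print(st[i],w.mean(0),cv2.minAreaRect((w[:,:2]*1000).astype(np.float32)))
E
```

```text
[ 225  143   40   94 3289] [ 0.591  -0.1386  0.006 ] ((591.177001953125, -137.7064971923828), (46.748252868652344, 115.98423767089844), 75.82292938232422)
[ 282  143   38   95 3479] [ 0.5757 -0.2042  0.006 ] ((575.853515625, -203.3734130859375), (46.4443359375, 113.94707489013672), 77.03278350830078)
[ 337  144   40   94 3447] [ 0.5603 -0.27    0.006 ] ((560.0672607421875, -270.8333740234375), (47.52980422973633, 113.84847259521484), 76.90557098388672)
[ 392  144   42   95 3250] [ 0.545  -0.3358  0.006 ] ((544.7037963867188, -336.6700439453125), (46.78650665283203, 118.1286849975586), 77.95812225341797)
```

View pics/w1z.png

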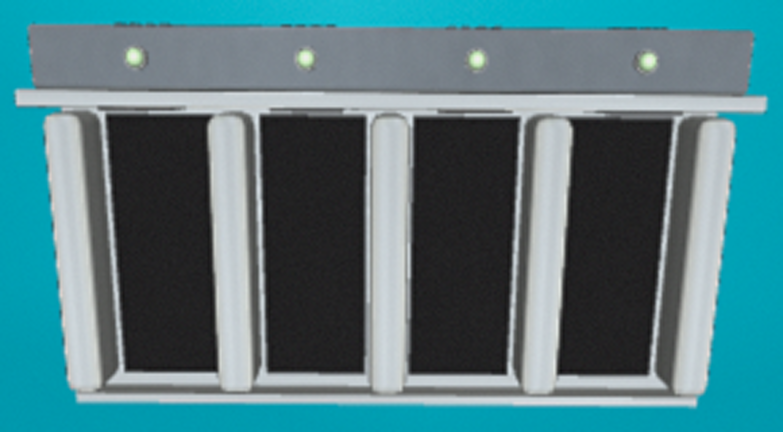

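```bash
python3 - <<'E'
from h import *
z=np.load('pics/w1.npz'); P=wristP(dict(tool_pos=z['pos'],tool_rot=z['rot']))
g=lambda p:(np.array(p)+0.5)/2.7-0.5+[185,100]
dv=ray('wrist',g([[64,115],[226,115],[390,115],[556,117],[718,120],[84,390],[236,390],[388,392],[540,392],[690,392]]),.038,P)
print(dv, dv.mean(0)); d=dv[[0,5]].mean(0)-dv[[4,9]].mean(0); print(np.linalg.norm(d),np.degrees(np.arctan2(-d[0],d[1])))
a=np.radians(-13.1); c=np.array([.568,-.237,0]); x=np.array([np.cos(a),np.sin(a),0])
w=ray('wrist',g([[16,105],[767,111]]),.06,P); l=ray('wrist',g([[76,403],[697,405]]),.02,P)
w2=ray('wrist',g([[16,90],[767,96]]),.06,P)
y=np.array([-np.sin(a),np.cos(a),0])
for q in (dv,w,w2,l): print(np.c_[(q-c)@x,(q-c)@y])
E
```

```text
[[ 0.6539 -0.1239  0.038 ]
 [ 0.6398 -0.1867  0.038 ]
 [ 0.6256 -0.2504  0.038 ]
 [ 0.6103 -0.3146  0.038 ]
 [ 0.5951 -0.3774  0.038 ]
 [ 0.5425 -0.0961  0.038 ]
 [ 0.5281 -0.1604  0.038 ]
 [ 0.5128 -0.2245  0.038 ]
 [ 0.4983 -0.2889  0.038 ]
 [ 0.484  -0.3524  0.038 ]] [ 0.569  -0.2375  0.038 ]
0.2615473367531548 -12.965240833005593
[[ 0.0581  0.1297]
 [ 0.0586  0.0652]
 [ 0.0591  0.    ]
 [ 0.0588 -0.066 ]
 [ 0.0582 -0.1306]
 [-0.0567  0.1314]
 [-0.0562  0.0655]
 [-0.0566 -0.0004]
 [-0.0561 -0.0663]
 [-0.0556 -0.1314]]
[[ 0.0624  0.1405]
 [ 0.0624 -0.1413]]
[[ 0.0677  0.1399]
 [ 0.0678 -0.1406]]
[[-0.0688  0.1413]
 [-0.0676 -0.1413]]
```

```bash
python3 go.py 0.52 0.222 0.30 9.3
python3 -m handwheel '[0.5,0,-0.04,0,-5,0,0, 0.5,0,-0.452,-0.06,-22,0,0, 0.5,0,-0.452,-0.06,-22,0,0, 0.5,0,-0.452,-0.06,-22,0,0, 0.5,0,-0.452,-0.06,-22,0,0, 0.5,0,-0.452,-0.06,-22,0,0, 0.5,0,-0.452,-0.06,-22,0,0, 0.5,0,-0.452,-0.06,-22,0,0, 0.5,0,-0.452,-0.06,-22,0,0, 0.5,0,-0.452,-0.06,-22,0,0, 0.5,0,-0.452,-0.06,-22,0,0, 0.5,0,-0.452,-0.06,-22,0,0]'
python3 go.py 0.52 0.222 0.30 9.3
```

```text
t 1.53 pos [ 0.563  -0.2328  0.2992] shift [-0.0008 -0.4342  0.1419] rows 11.0 turn [-21.9899   0.063   -0.0159] rows 3.1 open 0.0853 F [ 0.1582  0.0518 -0.2589]
t: 2.53
tool_pos: [0.7219, 0.2, 0.2971]
tool_rot: [2.133, 0.181, -2.138]
contact_force: [-0.7, -1.1, -0.4]
opening: 0.0429
t 2.53 pos [0.7219 0.2    0.2971] shift [-0.0024 -0.0552  0.1954] rows 4.9 turn [0.2459 0.1203 0.1425] rows 0.0 open 0.0429 F [-0.7079 -1.1218 -0.4208]
```

```bash

python3 -m handwheel '[0.5,0,-0.01,0.04,0,0,0, 0.5,-0.002,-0.055,0.195,0,0,0, 0.5,-0.002,-0.055,0.195,0,0,0, 0.5,-0.002,-0.055,0.195,0,0,0, 0.5,-0.002,-0.055,0.195,0,0,0, 0.5,-0.002,-0.055,0.195,0,0,0, 0.5,-0.002,-0.055,0.195,0,0,0, 0.5,-0.002,-0.055,0.195,0,0,0]'
python3 - <<'E'
from h import *
o=ctrl.get_obs(); im,d=ctrl.get_image('wrist'); cv2.imwrite('pics/w2.png',im); np.savez('pics/w2.npz',d=d,pos=o['tool_pos'],rot=o['tool_rot'])
P=wristP(o)
for k,m in masks(im).items():
    n,l,st,ce=cv2.connectedComponentsWithStats(m.astype(np.uint8))
    for i in range(1,n):
        if st[i,4]<200: continue
        cs,_=cv2.findContours((l==i).astype(np.uint8),0,2)
        z=0.092
        w=ray('wrist',cv2.boxPoints(cv2.minAreaRect(cs[0])),z,P)
        print(k,st[i,4],ce[i],ray('wrist',ce[i],z,P)[0],cv2.minAreaRect((w[:,:2]*1000).astype(np.float32)), np.median(d[l==i]))
E
```

```text
t: 3.2
tool_pos: [0.5203, 0.2168, 0.3017]
tool_rot: [2.138, 0.172, -2.137]
contact_force: [-0.1, 0.4, -0.1]
opening: 0.0426
red 1054 [424.648  206.4564] [0.5412 0.1207 0.092 ] ((540.7195434570312, 119.9720230102539), (50.937469482421875, 22.122793197631836), 13.424020767211914) 0.35748252
red 764 [400.1898 257.5118] [0.485  0.1327 0.092 ] ((487.6575012207031, 132.70379638671875), (26.192426681518555, 43.88441848754883), 9.162557601928711) 0.46213672
yellow 1180 [358.2195 205.722 ] [0.5315 0.1856 0.092 ] ((530.6981811523438, 185.25189208984375), (51.719810485839844, 23.512601852416992), 6.955235004425049) 0.35718554
yellow 774 [348.5995 257.6021] [0.4764 0.1852 0.092 ] ((479.2109680175781, 185.0750274658203), (26.191041946411133, 41.715850830078125), 9.162580490112305) 0.46229672
green 1103 [290.6247 204.2702] [0.5223 0.2516 0.092 ] ((521.5586547851562, 251.327392578125), (49.42546844482422, 22.13540267944336), 8.035938262939453) 0.35670364
green 733 [297.3643 257.7804] [0.4678 0.2374 0.092 ] ((470.614501953125, 238.3785400390625), (26.189672470092773, 41.81604766845703), 9.161145210266113) 0.46223485
blue 1061 [222.8209 207.8228] [0.5081 0.3172 0.092 ] ((507.2795104980469, 317.53900146484375), (51.664676666259766, 22.22746467590332), 9.190950393676758) 0.35772213
blue 762 [246.0853 257.6325] [0.4596 0.2897 0.092 ] ((462.1697998046875, 290.73883056640625), (26.188365936279297, 43.975364685058594), 9.161150932312012) 0.46218044
blue 527 [ 80.0133 368.1366] [0.2952 0.4648 0.092 ] ((294.89678955078125, 464.6303405761719), (49.440223693847656, 17.875343322753906), 50.57485580444336) 0.4369383
blue 609 [ 65.4975 381.803 ] [0.2735 0.4823 0.092 ] ((273.0838317871094, 482.1769104003906), (52.668251037597656, 20.964149475097656), 50.4854850769043) 0.42750433
```

View pics/w2.png

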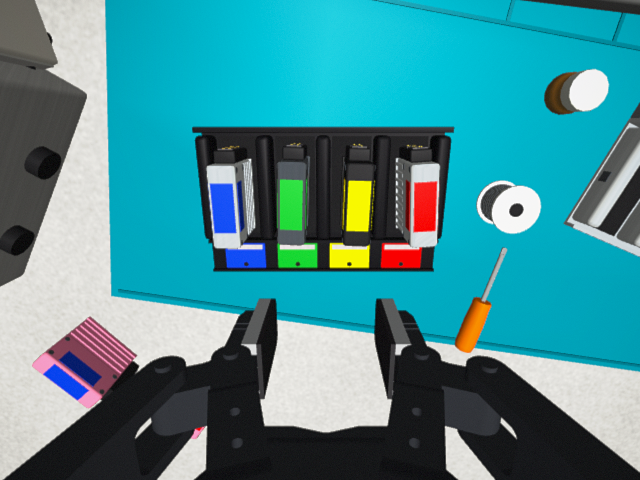

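The units' connectors actually face away from the robot; my first reading of the coarse crop was wrong. The order holds: blue (223,208), green (291,204), yellow (358,206), red (425,206). Red goes first, into the right-most bay.

```bash
python3 go.py 0.5455 0.123 0.14 13
```

```text
t 3.25 pos [0.5208 0.217  0.3017] shift [ 0.1618  0.0967 -0.0092] rows 4.5 turn [-3.7836 -0.0234 -0.0218] rows 0.5 open 0.0427 F [ 0.3421 -0.2691  0.4636]
```

```bash

python3 -m handwheel '[0.55,0.02,0.03,-0.004,-2,0,0, 0.55,0.05,0.07,-0.009,-3.8,0,0, 0.55,0.09,0.097,-0.009,-3.8,0,0, 0.55,0.125,0.097,-0.009,-3.8,0,0, 0.55,0.162,0.097,-0.009,-3.8,0,0, 0.55,0.162,0.097,-0.009,-3.8,0,0, 0.55,0.162,0.097,-0.009,-3.8,0,0]'
python3 go.py 0.5455 0.123 0.056 13
python3 - <<'E'
from h import *
im,d=ctrl.get_image('wrist'); cv2.imwrite('pics/w3.png',im)
E
```

```text
t: 3.83
tool_pos: [0.5433, 0.123, 0.1368]
tool_rot: [2.094, 0.24, -2.108]
contact_force: [-0.4, 0.2, 0.6]
opening: 0.0467
t 3.83 pos [0.5433 0.123  0.1368] shift [ 0.0808  0.0006 -0.0026] rows 1.9 turn [0.045  0.3962 0.0556] rows 0.1 open 0.0467 F [-0.394   0.2307  0.6464]
```

View pics/w3.png

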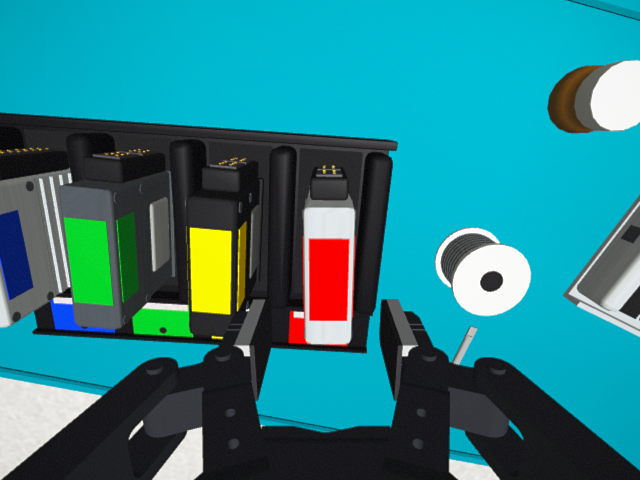

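Red is centred between the fingers, at column 329 against 326. I'll go down and close.

```bash

python3 -m handwheel '[0.55,0.025,0,-0.001,0,0,0, 0.55,0.05,0,-0.002,0,0,0, 0.55,0.07,0,-0.002,0,0,0, 0.55,0.081,0,-0.002,0,0,0, 0.55,0.081,0,-0.002,0,0,0, 0.2,0.081,0,-0.002,0,0,0, 0,0.081,0,-0.002,0,0,0, 0,0.081,0,-0.002,0,0,0, 0,0.081,0,-0.002,0,0,0, 0,0.081,0,-0.002,0,0,0]' 60
python3 go.py 0.5455 0.123 0.18 13
```

```text
t: 4.72
tool_pos: [0.5489, 0.1248, 0.0617]
tool_rot: [2.105, 0.242, -2.094]
contact_force: [-0.3, -0.2, 6.8]
opening: 0.027
t 4.72 pos [0.5489 0.1248 0.0617] shift [-0.1183  0.0011  0.0031] rows 2.8 turn [ 0.1455 -0.3011 -0.0421] rows 0.0 open 0.027 F [-0.3248 -0.229   6.807 ]
```

```bash

python3 -m handwheel '[0,-0.01,0,0,0,0,0, 0,-0.03,0,0,0,0,0, 0,-0.055,0,0,0,0,0, 0,-0.085,0,0,0,0,0, 0,-0.11,0,0,0,0,0, 0,-0.12,0,0,0,0,0, 0,-0.12,0,0,0,0,0]'
python3 go.py 0.543 -0.331 0.18 -13
python3 - <<'E'
from h import *
im,d=ctrl.get_image('wrist'); cv2.imwrite('pics/w4.png',im)
E
```

```text
t: 5.3
tool_pos: [0.5481, 0.1248, 0.1822]
tool_rot: [2.106, 0.242, -2.094]
contact_force: [0.6, -0.3, -3.5]
opening: 0.0269
t 5.30 pos [0.5481 0.1248 0.1822] shift [0.0018 0.4427 0.1087] rows 10.9 turn [26.1464 -0.3288  0.036 ] rows 3.7 open 0.0269 F [ 0.607  -0.2648 -3.5158]
```

View pics/w4.png

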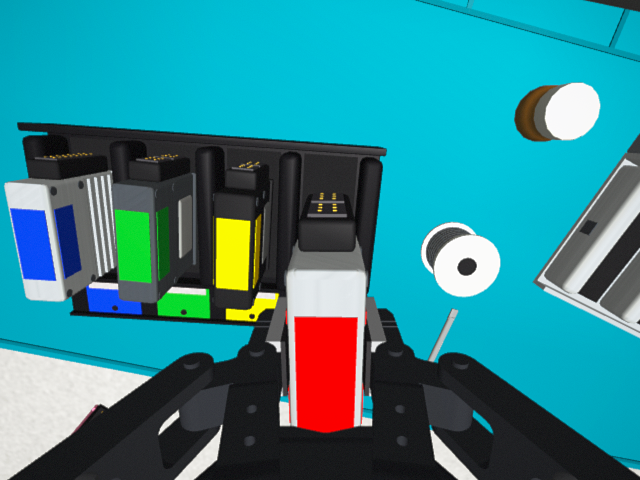

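```bash

python3 -m handwheel '[0,0,0.015,0.004,1,0,0, 0,0,0.04,0.01,3,0,0, 0,0,0.075,0.018,5,0,0, 0,0,0.115,0.028,7,0,0, 0,0,0.155,0.038,9,0,0, 0,0,0.195,0.048,12,0,0, 0,0,0.235,0.058,15,0,0, 0,0,0.275,0.068,18,0,0, 0,0,0.315,0.078,20,0,0, 0,0,0.355,0.088,22,0,0, 0,0,0.39,0.096,24,0,0, 0,0,0.415,0.102,25,0,0]'
python3 go.py 0.543 -0.331 0.18 -13
```

```text
t: 6.35
tool_pos: [0.5395, -0.305, 0.175]
tool_rot: [-2.104, 0.221, 2.115]
contact_force: [-0.5, 0.2, -3.9]
opening: 0.0275
t 6.35 pos [ 0.5395 -0.305   0.175 ] shift [-0.0051  0.0247 -0.0088] rows 0.6 turn [0.9314 0.2863 0.0783] rows 0.1 open 0.0275 F [-0.5322  0.2292 -3.8623]
```

```bash

python3 -m handwheel '[0,-0.003,0.015,-0.003,0.9,0,0, 0,-0.003,0.025,-0.007,0.9,0,0, 0,-0.003,0.025,-0.007,0.9,0,0, 0,-0.003,0.025,-0.007,0.9,0,0, 0,-0.003,0.025,-0.007,0.9,0,0]'
python3 go.py 0.543 -0.331 0.062 -13
python3 - <<'E'
from h import *
im,d=ctrl.get_image('wrist'); cv2.imwrite('pics/w5.png',im)
E
```

```text
t: 6.77
tool_pos: [0.5434, -0.3269, 0.181]
tool_rot: [-2.103, 0.232, 2.105]
contact_force: [-0.1, 0.7, -2.7]
opening: 0.027
t 6.77 pos [ 0.5434 -0.3269  0.181 ] shift [ 0.119   0.0042 -0.0007] rows 2.9 turn [0.3398 0.071  0.0719] rows 0.0 open 0.027 F [-0.1304  0.663  -2.7152]
```

View pics/w5.png

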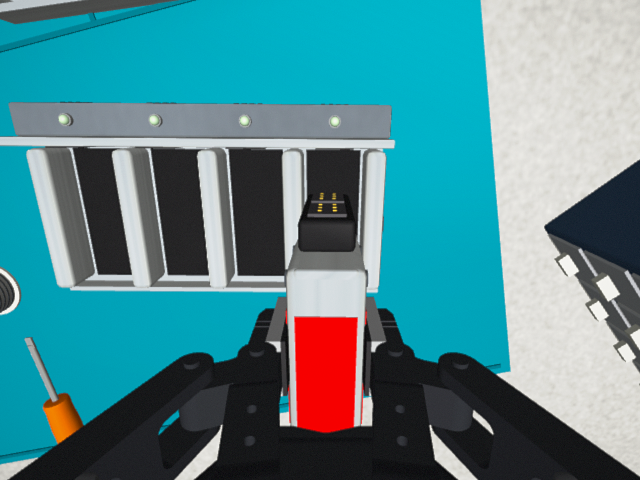

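The unit sits at column 327 and the right bay's centre at about 334, so I'll shift 6 mm right and lower in stages.

```bash

python3 -m handwheel '[0,0.0,0.006,0,0.3,0,0, 0,0.02,0.006,-0.001,0.3,0,0, 0,0.045,0.006,-0.001,0.3,0,0, 0,0.065,0.006,-0.001,0.3,0,0, 0,0.075,0.006,-0.001,0.3,0,0, 0,0.075,0.006,-0.001,0.3,0,0, 0,0.075,0.006,-0.001,0.3,0,0]'
python3 go.py 0.543 -0.331 0.062 -13
python3 - <<'E'
from h import *
for n in('wrist','scene'):
    im,d=ctrl.get_image(n); cv2.imwrite(f'pics/{n}6.png',im if n=='wrist' else cv2.resize(im[270:450,190:400],None,fx=3.3,fy=3.3,interpolation=cv2.INTER_CUBIC))
E
```

```text
t: 7.4
tool_pos: [0.543, -0.3344, 0.1067]
tool_rot: [-2.1, 0.24, 2.101]
contact_force: [-0.6, 0.2, -3.0]
opening: 0.027
t 7.40 pos [ 0.543  -0.3344  0.1067] shift [ 0.0447 -0.0033  0.0007] rows 1.1 turn [-0.0314  0.0273  0.0115] rows 0.0 open 0.027 F [-0.5612  0.211  -3.0332]
```

View pics/wrist6.png

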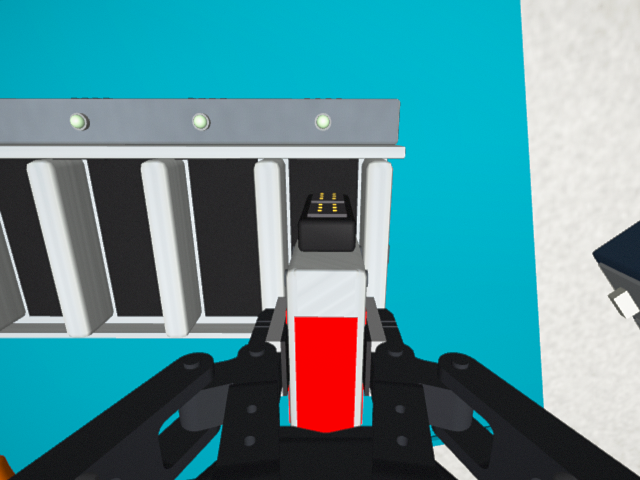

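View pics/scene6.png

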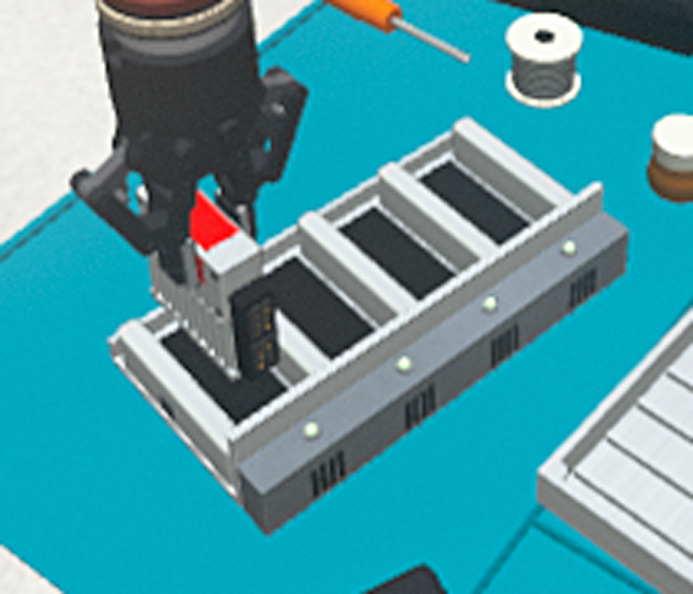

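Red is centred in the right-most bay, with divider tops at 272 and 377 and the unit at 327. I'll lower the rest.

```bash

python3 -m handwheel '[0,0.01,0,0,0,0,0, 0,0.025,0,0,0,0,0, 0,0.036,0,0,0,0,0, 0,0.040,0,0,0,0,0, 0,0.042,0,0,0,0,0, 0,0.0435,0,0,0,0,0, 0,0.0435,0,0,0,0,0]'
python3 -m handwheel '[0,0.001,0,0,0,0,0, 0,0.001,0,0,0,0,0]'
python3 -m handwheel '[0,0.001,0,0,0,0,0, 0,0.001,0,0,0,0,0]'
```

```text
t: 8.08
tool_pos: [0.5429, -0.3347, 0.0629]
tool_rot: [-2.1, 0.24, 2.101]
contact_force: [0.1, -0.2, -3.8]
opening: 0.027
t: 8.25
tool_pos: [0.5433, -0.335, 0.0628]
tool_rot: [-2.102, 0.241, 2.1]
contact_force: [0.3, 0.7, -3.1]
opening: 0.0272
t: 8.42
tool_pos: [0.5434, -0.335, 0.0619]
tool_rot: [-2.102, 0.241, 2.1]
contact_force: [-0.7, 0.6, -2.7]
opening: 0.0276
```

```bash

python3 -m handwheel '[0,0.001,0,0,0,0,0, 0,0.001,0,0,0,0,0]'
python3 -m handwheel '[0,0.001,0,0,0,0,0, 0,0.001,0,0,0,0,0]'
python3 -m handwheel '[0,0.001,0,0,0,0,0, 0,0.001,0,0,0,0,0]'
```

```text
t: 8.58
tool_pos: [0.5434, -0.3351, 0.0618]
tool_rot: [-2.102, 0.241, 2.1]
contact_force: [-2.7, 1.1, 5.8]
opening: 0.027
t: 8.75
tool_pos: [0.5435, -0.3352, 0.0618]
tool_rot: [-2.102, 0.241, 2.1]
contact_force: [-4.1, 1.8, 9.5]
opening: 0.0272
t: 8.92
tool_pos: [0.5436, -0.3353, 0.0617]
tool_rot: [-2.102, 0.241, 2.101]
contact_force: [-6.8, 3.9, 14.1]
opening: 0.027
```

Contact came at z 0.0618. I'll relieve the pressure, release and go up.

```bash

python3 -m handwheel '[0,-0.002,0,0,0,0,0, 0.36,-0.002,0,0,0,0,0, 0.45,-0.002,0,0,0,0,0, 0.55,-0.002,0,0,0,0,0, 0.55,-0.002,0,0,0,0,0, 0.55,-0.002,0,0,0,0,0, 0.55,-0.015,0,0,0,0,0, 0.55,-0.04,0,0,0,0,0, 0.55,-0.08,0,0,0,0,0, 0.55,-0.115,0,0,0,0,0, 0.55,-0.12,0,0,0,0,0]'
python3 - <<'E'
from h import *
for n in('wrist','scene'):
    im,d=ctrl.get_image(n); cv2.imwrite(f'pics/{n}7.png',im if n=='wrist' else cv2.resize(im[270:450,190:400],None,fx=3.3,fy=3.3,interpolation=cv2.INTER_CUBIC))
E
python3 go.py 0.535 0.1875 0.18 7.5
```

```text
t: 9.83
tool_pos: [0.5464, -0.3373, 0.1883]
tool_rot: [-2.117, 0.249, 2.091]
contact_force: [0.7, -1.0, 2.1]
opening: 0.047
t 9.93 pos [ 0.5447 -0.336   0.183 ] shift [ 0.0005 -0.5078  0.1277] rows 12.6 turn [-20.5561  -0.355   -0.2515] rows 2.9 open 0.0469 F [ 0.1063  0.2816 -0.5489]
```

View pics/wrist7.png

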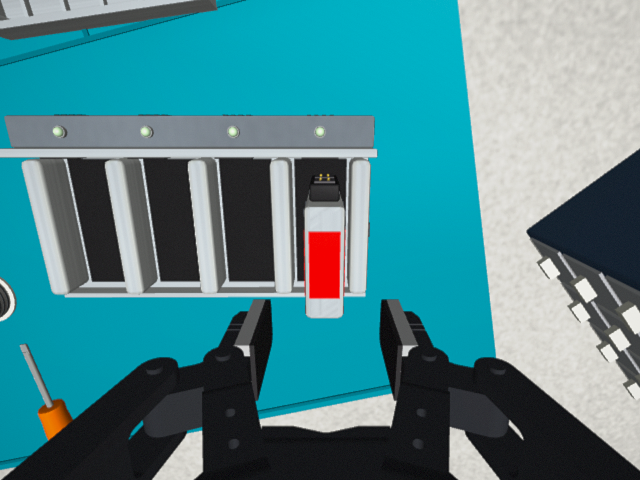

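View pics/scene7.png

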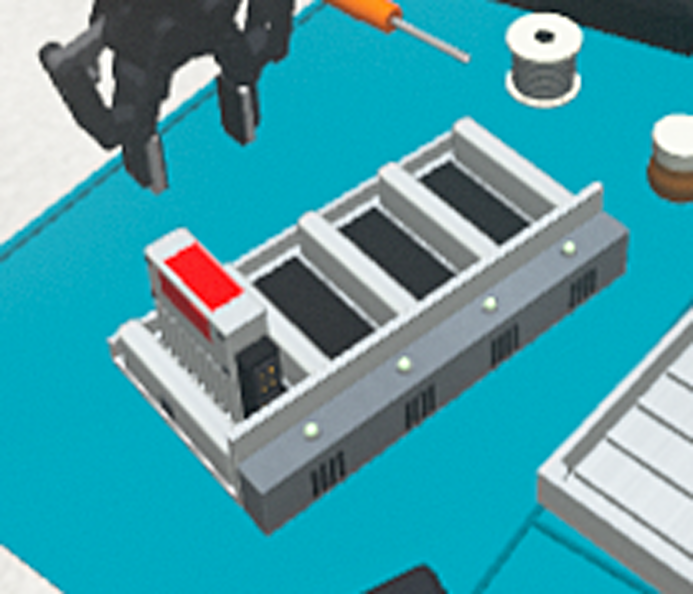

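Red stands upright in the right-most bay: sticker at (325,265) in the wrist view, lamp column 320. Yellow is next.

```bash

python3 -m handwheel '[0.55,0,-0.02,0.005,-1,0,0, 0.55,0,-0.06,0.015,-3,0,0, 0.55,0,-0.1,0.025,-5,0,0, 0.55,0,-0.14,0.035,-7,0,0, 0.55,0,-0.18,0.045,-9,0,0, 0.55,0,-0.22,0.055,-11,0,0, 0.55,0,-0.26,0.065,-13,0,0, 0.55,0,-0.3,0.075,-15,0,0, 0.55,0,-0.34,0.085,-17,0,0, 0.55,0,-0.38,0.095,-19,0,0, 0.55,0,-0.42,0.105,-20,0,0, 0.55,0,-0.46,0.115,-20.5,0,0]'
python3 -m handwheel '[0.55,0,-0.03,0.008,0,0,0, 0.55,0,-0.046,0.012,0,0,0, 0.55,0,-0.046,0.012,0,0,0, 0.55,0,-0.046,0.012,0,0,0, 0.55,0,-0.046,0.012,0,0,0]'
python3 go.py 0.535 0.1875 0.14 7.5
```

```text
t: 10.93
tool_pos: [0.5332, 0.1413, 0.1764]
tool_rot: [2.151, 0.141, -2.157]
contact_force: [0.2, 0.1, 0.8]
opening: 0.047
t: 11.35
tool_pos: [0.5166, 0.1827, 0.1771]
tool_rot: [2.152, 0.139, -2.156]
contact_force: [-0.2, -0.2, 0.1]
opening: 0.047
t 11.35 pos [0.5166 0.1827 0.1771] shift [ 0.0371 -0.0024 -0.0189] rows 1.0 turn [-0.0769  0.0999 -0.036 ] rows 0.0 open 0.047 F [-0.1585 -0.1967  0.0867]
```

```bash

python3 -m handwheel '[0.55,0.01,-0.002,-0.01,0,0,0, 0.55,0.03,-0.002,-0.019,0,0,0, 0.55,0.037,-0.002,-0.019,0,0,0, 0.55,0.037,-0.002,-0.019,0,0,0, 0.55,0.037,-0.002,-0.019,0,0,0]'
python3 - <<'E'
from h import *
im,d=ctrl.get_image('wrist'); cv2.imwrite('pics/w8.png',im)
E
python3 go.py 0.535 0.1875 0.058 7.5
```

```text
t: 11.77
tool_pos: [0.5351, 0.1868, 0.1405]
tool_rot: [2.152, 0.138, -2.157]
contact_force: [-0.0, -0.1, -0.3]
opening: 0.0471
t 11.82 pos [0.5356 0.1872 0.1415] shift [ 0.0835 -0.0004  0.0005] rows 2.0 turn [-0.1195  0.0141 -0.0028] rows 0.0 open 0.047 F [0.0334 0.4248 1.0928]
```

View pics/w8.png

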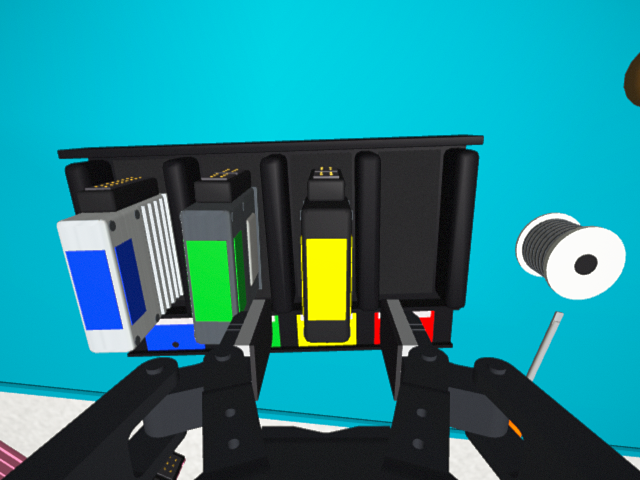

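Yellow is centred (column 327) and aligned with the tool. I'll descend, grip and lift.

```bash

python3 -m handwheel '[0.55,0.025,0,0,0,0,0, 0.55,0.05,0,0,0,0,0, 0.55,0.07,0,0,0,0,0, 0.55,0.081,0,0,0,0,0, 0.55,0.081,0,0,0,0,0, 0.2,0.081,0,0,0,0,0, 0,0.081,0,0,0,0,0, 0,0.081,0,0,0,0,0, 0,0.081,0,0,0,0,0, 0,0.081,0,0,0,0,0]' 60
python3 -m handwheel '[0,-0.01,0,0,0,0,0, 0,-0.03,0,0,0,0,0, 0,-0.055,0,0,0,0,0, 0,-0.085,0,0,0,0,0, 0,-0.11,0,0,0,0,0, 0,-0.12,0,0,0,0,0, 0,-0.12,0,0,0,0,0]'
python3 go.py 0.558 -0.2705 0.18 -13
```

```text
t: 12.65
tool_pos: [0.5369, 0.1881, 0.0621]
tool_rot: [2.158, 0.141, -2.151]
contact_force: [-0.5, -0.9, 3.3]
opening: 0.0269
t: 13.23
tool_pos: [0.5373, 0.1883, 0.1839]
tool_rot: [2.161, 0.141, -2.148]
contact_force: [-0.9, -0.2, -2.7]
opening: 0.027
t 13.23 pos [0.5373 0.1883 0.1839] shift [0.0034 0.4577 0.039 ] rows 11.0 turn [20.4493 -0.3458  0.096 ] rows 2.9 open 0.027 F [-0.9074 -0.2479 -2.7277]
```

```bash

python3 -m handwheel '[0,0,0.015,0.001,1,0,0, 0,0,0.04,0.003,2,0,0, 0,0,0.075,0.006,4,0,0, 0,0,0.115,0.01,6,0,0, 0,0,0.155,0.013,8,0,0, 0,0,0.195,0.016,10,0,0, 0,0,0.235,0.02,12,0,0, 0,0,0.275,0.023,14,0,0, 0,0,0.315,0.027,16,0,0, 0,0,0.355,0.03,18,0,0, 0,0,0.395,0.034,19.5,0,0, 0,0,0.43,0.037,20.4,0,0]'
python3 -m handwheel '[0,0,0.01,0,0,0,0, 0,0,0.02,0,0,0,0, 0,0,0.02,0,0,0,0, 0,0,0.02,0,0,0,0]'
python3 go.py 0.558 -0.2705 0.107 -13
```

```text
t: 14.23
tool_pos: [0.5529, -0.2451, 0.1772]
tool_rot: [-2.096, 0.239, 2.104]
contact_force: [0.5, 0.5, -2.6]
opening: 0.0273
t: 14.57
tool_pos: [0.5495, -0.2617, 0.1787]
tool_rot: [-2.099, 0.236, 2.103]
contact_force: [0.5, 0.4, -2.6]
opening: 0.0274
t 14.57 pos [ 0.5495 -0.2617  0.1787] shift [ 0.0717  0.0068 -0.0105] rows 1.7 turn [0.0538 0.1325 0.092 ] rows 0.0 open 0.0274 F [ 0.5128  0.3929 -2.5945]
```

```bash

python3 -m handwheel '[0,0,0.006,-0.008,0,0,0, 0,0.02,0.007,-0.01,0,0,0, 0,0.045,0.007,-0.0105,0,0,0, 0,0.065,0.007,-0.0105,0,0,0, 0,0.072,0.007,-0.0105,0,0,0, 0,0.072,0.007,-0.0105,0,0,0, 0,0.072,0.007,-0.0105,0,0,0]'
python3 - <<'E'
from h import *
im,d=ctrl.get_image('wrist'); cv2.imwrite('pics/w9.png',im)
E
python3 go.py 0.558 -0.2705 0.063 -13
```

```text
t: 15.15
tool_pos: [0.5593, -0.2714, 0.1086]
tool_rot: [-2.103, 0.237, 2.102]
contact_force: [0.5, -0.6, -2.3]
opening: 0.0272
t 15.20 pos [ 0.5599 -0.272   0.1098] shift [ 0.0468 -0.0011  0.0023] rows 1.1 turn [ 0.0916 -0.1286 -0.0412] rows 0.0 open 0.0271 F [ 0.2248  0.0368 -1.9782]
```

View pics/w9.png

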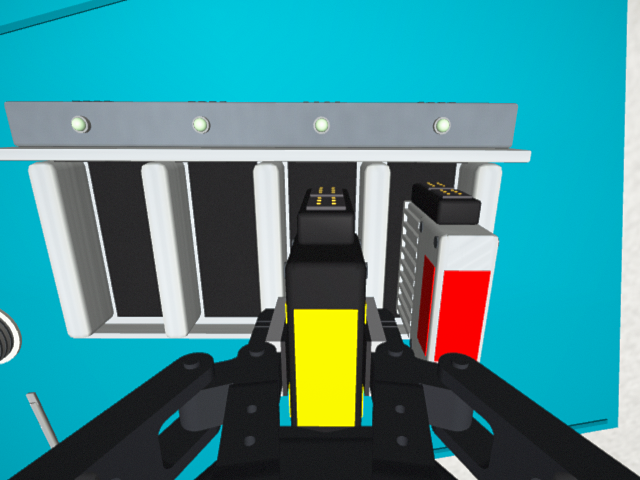

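Yellow is 2 mm right of its bay's centre (dividers 269 and 376, unit 326). I'll nudge it and lower.

```bash

python3 -m handwheel '[0,0.01,-0.002,0,0,0,0, 0,0.025,-0.002,0.002,0,0,0, 0,0.036,-0.002,0.002,0,0,0, 0,0.041,-0.002,0.002,0,0,0, 0,0.043,-0.002,0.002,0,0,0, 0,0.0445,-0.002,0.002,0,0,0, 0,0.046,-0.002,0.002,0,0,0]'
python3 -m handwheel '[0,0.001,0,0,0,0,0, 0,0.001,0,0,0,0,0]'
python3 -m handwheel '[0,0.001,0,0,0,0,0, 0,0.001,0,0,0,0,0]'
```

```text
t: 15.78
tool_pos: [0.5578, -0.2699, 0.0628]
tool_rot: [-2.103, 0.239, 2.101]
contact_force: [0.3, 0.4, -2.9]
opening: 0.0269
t: 15.95
tool_pos: [0.5578, -0.2699, 0.0621]
tool_rot: [-2.103, 0.239, 2.101]
contact_force: [-0.3, 0.3, -1.6]
opening: 0.0269
t: 16.12
tool_pos: [0.5579, -0.27, 0.0621]
tool_rot: [-2.103, 0.239, 2.101]
contact_force: [-3.0, 1.1, 4.2]
opening: 0.0271
```

Yellow touched the floor at 0.0621. I'll release it and go to green.

```bash

python3 -m handwheel '[0,0,0,0,0,0,0, 0.36,0,0,0,0,0,0, 0.45,0,0,0,0,0,0, 0.55,0,0,0,0,0,0, 0.55,0,0,0,0,0,0, 0.55,0,0,0,0,0,0, 0.55,-0.013,0,0,0,0,0, 0.55,-0.04,0,0,0,0,0, 0.55,-0.08,0,0,0,0,0, 0.55,-0.115,0,0,0,0,0, 0.55,-0.12,0,0,0,0,0, 0.55,-0.12,0,0,0,0,0]'
python3 - <<'E'
from h import *
for n in('wrist','scene'):
    im,d=ctrl.get_image(n); cv2.imwrite(f'pics/{n}10.png',im if n=='wrist' else cv2.resize(im[270:450,190:400],None,fx=3.3,fy=3.3,interpolation=cv2.INTER_CUBIC))
E
python3 go.py 0.526 0.2535 0.18 8
```

```text
t: 17.12
tool_pos: [0.5596, -0.2709, 0.1861]
tool_rot: [-2.112, 0.243, 2.095]
contact_force: [0.5, 0.1, -0.3]
opening: 0.0468
t 17.22 pos [ 0.5571 -0.2694  0.1804] shift [ 0.0003 -0.5026  0.1476] rows 12.6 turn [-20.9527  -0.0084  -0.0028] rows 2.9 open 0.0472 F [-0.2042  0.2307 -0.83  ]
```

View pics/wrist10.png

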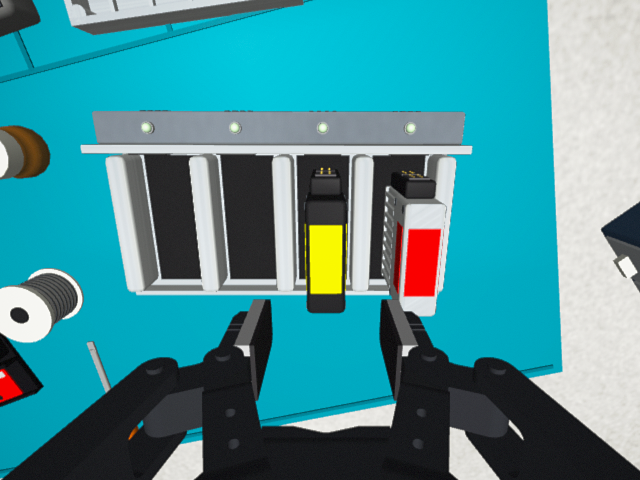

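View pics/scene10.png

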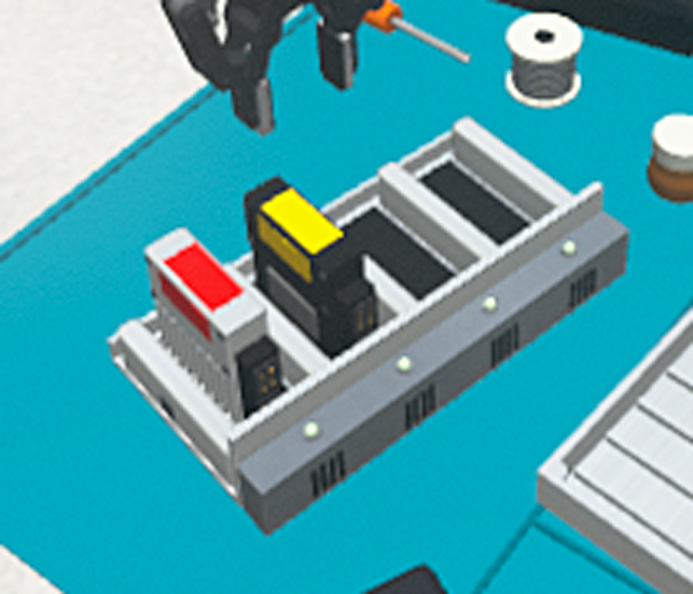

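Yellow (325,260) and red (420,265) both stand upright in the two right-hand bays. Green next.

```bash

python3 -m handwheel '[0.55,0,-0.02,0.006,-1,0,0, 0.55,0,-0.06,0.018,-3,0,0, 0.55,0,-0.1,0.029,-5,0,0, 0.55,0,-0.14,0.041,-7,0,0, 0.55,0,-0.18,0.053,-9,0,0, 0.55,0,-0.22,0.065,-11,0,0, 0.55,0,-0.26,0.076,-13,0,0, 0.55,0,-0.3,0.088,-15,0,0, 0.55,0,-0.34,0.1,-17,0,0, 0.55,0,-0.38,0.112,-19,0,0, 0.55,0,-0.42,0.123,-20,0,0, 0.55,0,-0.46,0.135,-21,0,0]'
python3 -m handwheel '[0.55,0,-0.03,0,0,0,0, 0.55,0,-0.04,-0.004,0,0,0, 0.55,0,-0.04,-0.004,0,0,0, 0.55,0,-0.04,-0.004,0,0,0]'
python3 go.py 0.526 0.2535 0.14 8
```

```text
t: 18.22
tool_pos: [0.5269, 0.2104, 0.1776]
tool_rot: [2.143, 0.151, -2.152]
contact_force: [0.8, -0.6, 0.2]
opening: 0.0468
t: 18.55
tool_pos: [0.5265, 0.2483, 0.1784]
tool_rot: [2.144, 0.15, -2.151]
contact_force: [-0.3, -0.3, -0.7]
opening: 0.047
t 18.55 pos [0.5265 0.2483 0.1784] shift [ 0.0383 -0.0052 -0.0004] rows 0.9 turn [ 0.0877  0.1823 -0.0756] rows 0.0 open 0.047 F [-0.2588 -0.2757 -0.7074]
```

```bash

python3 -m handwheel '[0.55,0.01,-0.004,0,0,0,0, 0.55,0.03,-0.005,0,0,0,0, 0.55,0.038,-0.005,0,0,0,0, 0.55,0.038,-0.005,0,0,0,0, 0.55,0.038,-0.005,0,0,0,0]'
python3 - <<'E'
from h import *
im,d=ctrl.get_image('wrist'); cv2.imwrite('pics/w11.png',im)
E
python3 go.py 0.526 0.2535 0.058 8
```

```text
t: 18.97
tool_pos: [0.5261, 0.2527, 0.1411]
tool_rot: [2.147, 0.149, -2.151]
contact_force: [0.4, -0.1, -0.2]
opening: 0.047
t 19.02 pos [0.5268 0.2531 0.1423] shift [ 0.0843 -0.0005  0.0007] rows 2.0 turn [-0.0257  0.0092 -0.0072] rows 0.0 open 0.0473 F [0.381  0.8335 1.3395]
```

View pics/w11.png

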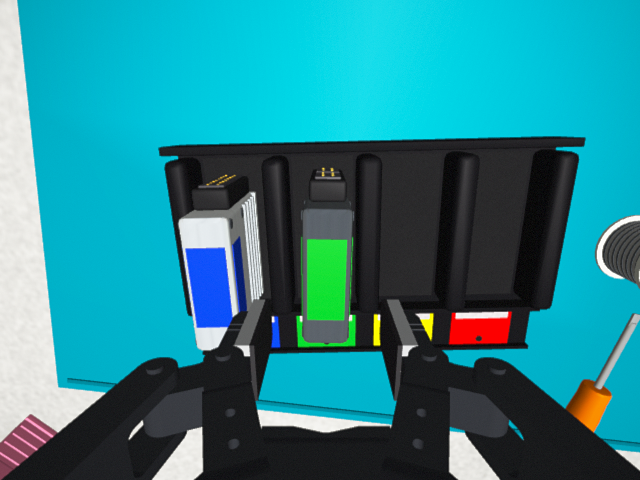

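Green is centred (column 327). I'll descend, grip and lift.

```bash

python3 -m handwheel '[0.55,0.025,0,0,0,0,0, 0.55,0.05,0,0,0,0,0, 0.55,0.07,0,0,0,0,0, 0.55,0.082,0,0,0,0,0, 0.55,0.082,0,0,0,0,0, 0.2,0.082,0,0,0,0,0, 0,0.082,0,0,0,0,0, 0,0.082,0,0,0,0,0, 0,0.082,0,0,0,0,0, 0,0.082,0,0,0,0,0]' 60
python3 -m handwheel '[0,-0.01,0,0,0,0,0, 0,-0.03,0,0,0,0,0, 0,-0.055,0,0,0,0,0, 0,-0.085,0,0,0,0,0, 0,-0.11,0,0,0,0,0, 0,-0.12,0,0,0,0,0, 0,-0.12,0,0,0,0,0]'
python3 go.py 0.573 -0.206 0.18 -13
```

```text
t: 19.85
tool_pos: [0.5278, 0.2542, 0.062]
tool_rot: [2.152, 0.152, -2.146]
contact_force: [0.4, -0.3, 2.4]
opening: 0.0273
t: 20.43
tool_pos: [0.5283, 0.2545, 0.1842]
tool_rot: [2.156, 0.153, -2.142]
contact_force: [0.8, -0.8, -3.3]
opening: 0.0271
t 20.43 pos [0.5283 0.2545 0.1842] shift [0.0035 0.4622 0.0202] rows 11.1 turn [21.0469 -0.3538  0.1387] rows 2.9 open 0.0271 F [ 0.8315 -0.7965 -3.2639]
```

```bash

python3 -m handwheel '[0,0,0.015,0.001,1,0,0, 0,0,0.04,0.002,2,0,0, 0,0,0.075,0.003,4,0,0, 0,0,0.115,0.005,6,0,0, 0,0,0.155,0.007,8,0,0, 0,0,0.195,0.008,10,0,0, 0,0,0.235,0.01,12,0,0, 0,0,0.275,0.012,14,0,0, 0,0,0.315,0.014,16,0,0, 0,0,0.355,0.015,18,0,0, 0,0,0.395,0.017,20,0,0, 0,0,0.43,0.019,21,0,0]'
python3 -m handwheel '[0,0,0.012,-0.004,0,0,0, 0,0,0.026,-0.009,0,0,0, 0,0,0.026,-0.009,0,0,0, 0,0,0.026,-0.009,0,0,0]'
python3 go.py 0.573 -0.206 0.107 -13
```

```text
t: 21.43
tool_pos: [0.5664, -0.1766, 0.1773]
tool_rot: [-2.096, 0.24, 2.104]
contact_force: [0.1, 1.0, -3.0]
opening: 0.027
t: 21.77
tool_pos: [0.5703, -0.2013, 0.1787]
tool_rot: [-2.098, 0.237, 2.103]
contact_force: [0.2, 0.6, -3.0]
opening: 0.027
t 21.77 pos [ 0.5703 -0.2013  0.1787] shift [ 0.0717  0.004  -0.0039] rows 1.7 turn [0.0363 0.145  0.0793] rows 0.0 open 0.027 F [ 0.2446  0.5966 -2.9545]
```

```bash

python3 -m handwheel '[0,0,0.002,-0.003,0,0,0, 0,0.02,0.002,-0.003,0,0,0, 0,0.045,0.002,-0.003,0,0,0, 0,0.065,0.002,-0.003,0,0,0, 0,0.072,0.002,-0.003,0,0,0, 0,0.072,0.002,-0.003,0,0,0, 0,0.072,0.002,-0.003,0,0,0]'
python3 - <<'E'
from h import *
im,d=ctrl.get_image('wrist'); cv2.imwrite('pics/w12.png',im)
E
python3 go.py 0.573 -0.206 0.063 -13
```

```text
t: 22.35
tool_pos: [0.5736, -0.2038, 0.1085]
tool_rot: [-2.102, 0.237, 2.102]
contact_force: [0.6, -0.2, -2.3]
opening: 0.0269
t 22.40 pos [ 0.5743 -0.2044  0.1097] shift [0.0467 0.0019 0.001 ] rows 1.1 turn [ 0.0979 -0.1245 -0.0226] rows 0.0 open 0.0273 F [ 0.4527  0.4643 -1.9876]
```

View pics/w12.png

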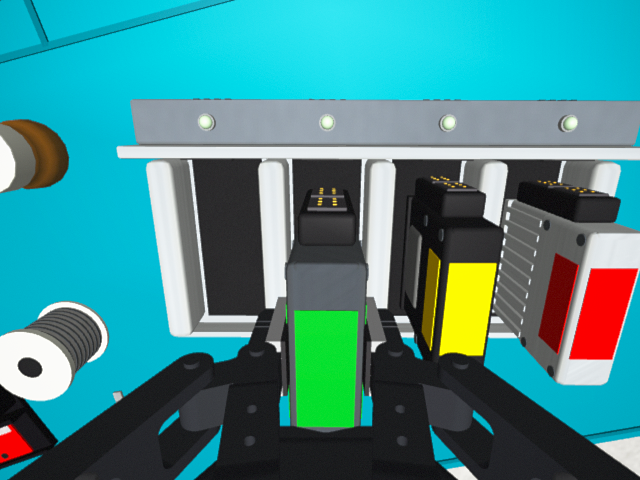

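Green is centred (dividers 274 and 380, unit 327). I'll lower it.

```bash

python3 -m handwheel '[0,0.01,0,0,0,0,0, 0,0.025,0,0,0,0,0, 0,0.036,0,0,0,0,0, 0,0.041,0,0,0,0,0, 0,0.043,0,0,0,0,0, 0,0.0445,0,0,0,0,0, 0,0.046,0,0,0,0,0]'
python3 -m handwheel '[0,0.001,0,0,0,0,0, 0,0.001,0,0,0,0,0]'
python3 -m handwheel '[0,0.001,0,0,0,0,0, 0,0.001,0,0,0,0,0]'
```

```text
t: 22.98
tool_pos: [0.5738, -0.2048, 0.0628]
tool_rot: [-2.103, 0.239, 2.101]
contact_force: [0.4, 0.3, -1.5]
opening: 0.0271
t: 23.15
tool_pos: [0.5738, -0.2049, 0.062]
tool_rot: [-2.103, 0.239, 2.101]
contact_force: [-0.6, 0.4, -1.8]
opening: 0.0268
t: 23.32
tool_pos: [0.5739, -0.205, 0.062]
tool_rot: [-2.103, 0.239, 2.101]
contact_force: [-3.1, 1.5, 5.6]
opening: 0.0272
```

```bash

python3 -m handwheel '[0,0,0,0,0,0,0, 0.36,0,0,0,0,0,0, 0.45,0,0,0,0,0,0, 0.55,0,0,0,0,0,0, 0.55,0,0,0,0,0,0, 0.55,0,0,0,0,0,0, 0.55,-0.013,0,0,0,0,0, 0.55,-0.04,0,0,0,0,0, 0.55,-0.08,0,0,0,0,0, 0.55,-0.115,0,0,0,0,0, 0.55,-0.12,0,0,0,0,0, 0.55,-0.12,0,0,0,0,0]'
python3 - <<'E'
from h import *
im,d=ctrl.get_image('wrist'); cv2.imwrite('pics/w13.png',im)
E
python3 go.py 0.512 0.3195 0.18 9
```

```text
t: 24.32
tool_pos: [0.5757, -0.2058, 0.186]
tool_rot: [-2.112, 0.242, 2.094]
contact_force: [0.2, 0.1, -0.2]
opening: 0.0469
t 24.37 pos [ 0.5742 -0.205   0.1827] shift [ 0.0016 -0.4972  0.1783] rows 12.7 turn [-21.956   -0.2142  -0.097 ] rows 3.1 open 0.0468 F [-0.2331 -0.0924 -1.2145]
```

View pics/w13.png

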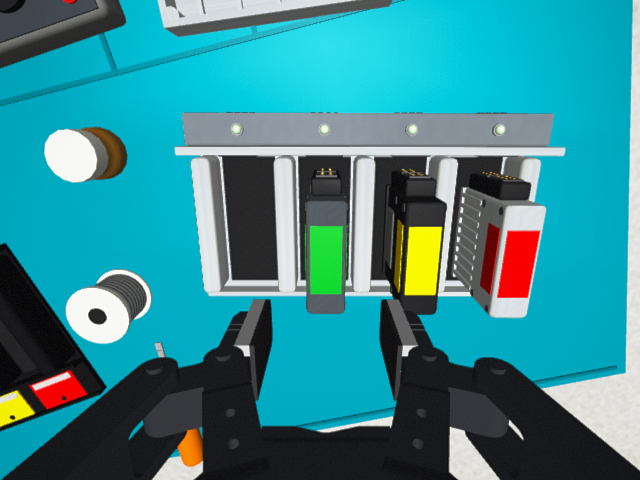

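Green stands at (325,255), beside yellow and red, all upright. Blue is last.

```bash

python3 -m handwheel '[0.55,0,-0.02,0.007,-1,0,0, 0.55,0,-0.06,0.022,-3,0,0, 0.55,0,-0.1,0.036,-5,0,0, 0.55,0,-0.14,0.05,-7,0,0, 0.55,0,-0.18,0.065,-9,0,0, 0.55,0,-0.22,0.079,-11,0,0, 0.55,0,-0.26,0.093,-13,0,0, 0.55,0,-0.3,0.108,-15,0,0, 0.55,0,-0.34,0.122,-17,0,0, 0.55,0,-0.375,0.134,-19,0,0, 0.55,0,-0.41,0.147,-21,0,0, 0.55,0,-0.445,0.16,-22,0,0]'
python3 -m handwheel '[0.55,0,-0.03,0,0,0,0, 0.55,0,-0.05,-0.002,0,0,0, 0.55,0,-0.05,-0.002,0,0,0, 0.55,0,-0.05,-0.002,0,0,0]'
python3 go.py 0.512 0.3195 0.14 9
```

```text
t: 25.37
tool_pos: [0.5151, 0.2667, 0.1778]
tool_rot: [2.133, 0.17, -2.142]
contact_force: [0.5, -0.6, 0.5]
opening: 0.0468
t: 25.7
tool_pos: [0.5098, 0.3149, 0.1779]
tool_rot: [2.133, 0.169, -2.141]
contact_force: [0.1, -0.3, 0.5]
opening: 0.0471
t 25.70 pos [0.5098 0.3149 0.1779] shift [ 0.0378 -0.0042 -0.003 ] rows 0.9 turn [ 0.1614  0.2227 -0.0852] rows 0.0 open 0.0471 F [ 0.0881 -0.2976  0.4837]
```

```bash

python3 -m handwheel '[0.55,0.01,-0.004,-0.003,0,0,0, 0.55,0.03,-0.004,-0.003,0,0,0, 0.55,0.038,-0.004,-0.003,0,0,0, 0.55,0.038,-0.004,-0.003,0,0,0, 0.55,0.038,-0.004,-0.003,0,0,0]'
python3 - <<'E'
from h import *
im,d=ctrl.get_image('wrist'); cv2.imwrite('pics/w14.png',im)
E
python3 go.py 0.512 0.3195 0.058 9
```

```text
t: 26.12
tool_pos: [0.5131, 0.318, 0.1409]
tool_rot: [2.137, 0.167, -2.142]
contact_force: [0.0, -1.1, -0.6]
opening: 0.0469
t 26.17 pos [0.5138 0.3184 0.1421] shift [ 0.0841 -0.0014  0.0016] rows 2.0 turn [-0.0176  0.0272 -0.0103] rows 0.0 open 0.0469 F [-0.237   1.1567 -0.2248]
```

View pics/w14.png

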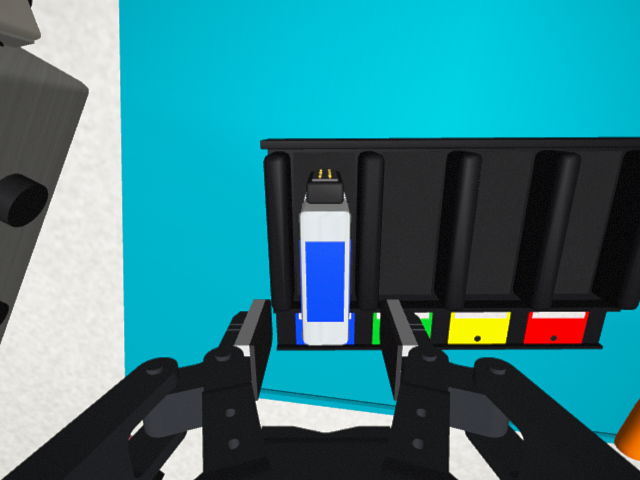

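Blue is centred (column 325). The bodies at the left edge of the view are far from the gripper. I'll grip and lift.

```bash

python3 -m handwheel '[0.55,0.025,0,0,0,0,0, 0.55,0.05,0,0,0,0,0, 0.55,0.07,0,0.001,0,0,0, 0.55,0.082,0,0.001,0,0,0, 0.55,0.082,0,0.001,0,0,0, 0.2,0.082,0,0.001,0,0,0, 0,0.082,0,0.001,0,0,0, 0,0.082,0,0.001,0,0,0, 0,0.082,0,0.001,0,0,0, 0,0.082,0,0.001,0,0,0]' 60
python3 -m handwheel '[0,-0.01,0,0,0,0,0, 0,-0.03,0,0,0,0,0, 0,-0.055,0,0,0,0,0, 0,-0.085,0,0,0,0,0, 0,-0.11,0,0,0,0,0, 0,-0.12,0,0,0,0,0, 0,-0.12,0,0,0,0,0]'
python3 go.py 0.5875 -0.140 0.18 -13
```

```text
t: 27.0
tool_pos: [0.5138, 0.3194, 0.062]
tool_rot: [2.143, 0.17, -2.136]
contact_force: [1.4, -0.9, 2.6]
opening: 0.0272
t: 27.58
tool_pos: [0.5143, 0.3198, 0.1843]
tool_rot: [2.147, 0.172, -2.134]
contact_force: [0.7, 0.7, -2.8]
opening: 0.027
t 27.58 pos [0.5143 0.3198 0.1843] shift [ 0.0034  0.4656 -0.    ] rows 11.2 turn [22.0462 -0.3349  0.1726] rows 3.1 open 0.027 F [ 0.677   0.6578 -2.7567]
```

```bash

python3 -m handwheel '[0,0,0.015,0,1,0,0, 0,0,0.04,0,2,0,0, 0,0,0.075,0,4,0,0, 0,0,0.115,0,6,0,0, 0,0,0.155,0,8,0,0, 0,0,0.195,0,10,0,0, 0,0,0.235,0,12,0,0, 0,0,0.275,0,14,0,0, 0,0,0.315,0,16,0,0, 0,0,0.355,0,18,0,0, 0,0,0.395,0,20,0,0, 0,0,0.43,0,22,0,0]'
python3 -m handwheel '[0,0,0.015,-0.006,0,0,0, 0,0,0.03,-0.012,0,0,0, 0,0,0.03,-0.012,0,0,0, 0,0,0.03,-0.012,0,0,0]'
python3 go.py 0.5875 -0.140 0.107 -13
```

```text
t: 28.58
tool_pos: [0.5782, -0.1084, 0.177]
tool_rot: [-2.094, 0.242, 2.105]
contact_force: [0.4, 0.9, -2.1]
opening: 0.0267
t: 28.92
tool_pos: [0.5843, -0.1375, 0.1786]
tool_rot: [-2.098, 0.238, 2.104]
contact_force: [-0.6, 1.0, -2.4]
opening: 0.0274
t 28.92 pos [ 0.5843 -0.1375  0.1786] shift [ 0.0716  0.0018 -0.0039] rows 1.7 turn [0.0101 0.1667 0.0584] rows 0.0 open 0.0274 F [-0.5649  1.046  -2.4062]
```

```bash

python3 -m handwheel '[0,0,0.001,-0.003,0,0,0, 0,0.02,0.001,-0.003,0,0,0, 0,0.045,0.001,-0.003,0,0,0, 0,0.065,0.001,-0.003,0,0,0, 0,0.072,0.001,-0.003,0,0,0, 0,0.072,0.001,-0.003,0,0,0, 0,0.072,0.001,-0.003,0,0,0]'
python3 - <<'E'
from h import *
im,d=ctrl.get_image('wrist'); cv2.imwrite('pics/w15.png',im)
E
python3 go.py 0.5875 -0.14 0.063 -13
```

```text
t: 29.5
tool_pos: [0.5881, -0.1385, 0.1085]
tool_rot: [-2.102, 0.237, 2.102]
contact_force: [0.7, -0.8, -1.5]
opening: 0.0273
t 29.55 pos [ 0.5888 -0.139   0.1097] shift [0.0467 0.0013 0.0012] rows 1.1 turn [ 0.0992 -0.1201 -0.0104] rows 0.0 open 0.0273 F [ 0.4019 -0.6175 -1.7159]
```

View pics/w15.png

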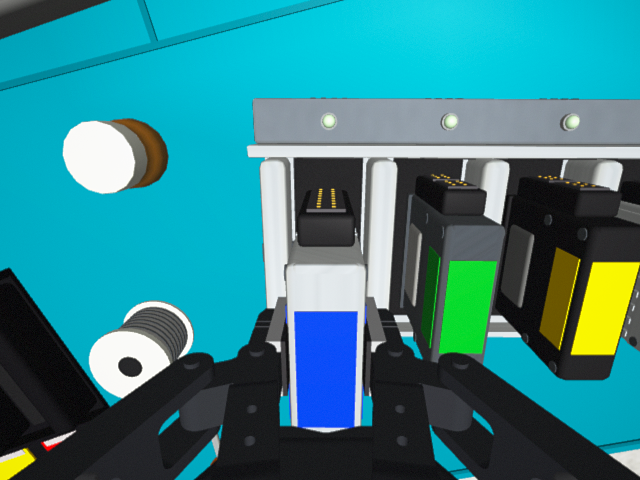

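Blue is centred within about 1.5 mm (dividers 276 and 382, unit 327). I'll lower with a 1 mm nudge to the right.

```bash

python3 -m handwheel '[0,0.01,0.001,0,0,0,0, 0,0.025,0.001,0,0,0,0, 0,0.036,0.001,0,0,0,0, 0,0.041,0.001,0,0,0,0, 0,0.043,0.001,0,0,0,0, 0,0.0445,0.001,0,0,0,0, 0,0.046,0.001,0,0,0,0]'
python3 -m handwheel '[0,0.001,0,0,0,0,0, 0,0.001,0,0,0,0,0]'
python3 -m handwheel '[0,0.001,0,0,0,0,0, 0,0.001,0,0,0,0,0]'
```

```text
t: 30.13
tool_pos: [0.5881, -0.1405, 0.0627]
tool_rot: [-2.103, 0.239, 2.101]
contact_force: [0.9, -0.2, -2.4]
opening: 0.0272
t: 30.3
tool_pos: [0.5882, -0.1405, 0.0621]
tool_rot: [-2.103, 0.239, 2.1]
contact_force: [-0.3, -0.6, -1.4]
opening: 0.0267
t: 30.47
tool_pos: [0.5883, -0.1405, 0.062]
tool_rot: [-2.103, 0.239, 2.101]
contact_force: [-3.1, 0.6, 5.3]
opening: 0.0269
```

```bash

python3 -m handwheel '[0,0,0,0,0,0,0, 0.36,0,0,0,0,0,0, 0.45,0,0,0,0,0,0, 0.55,0,0,0,0,0,0, 0.55,0,0,0,0,0,0, 0.55,0,0,0,0,0,0, 0.55,-0.013,0,0,0,0,0, 0.55,-0.04,0,0,0,0,0, 0.55,-0.08,0,0,0,0,0, 0.55,-0.12,0,0,0,0,0, 0.55,-0.16,0,0,0,0,0, 0.55,-0.20,0,0,0,0,0]'
python3 -m handwheel '[0.55,-0.02,0.02,0,0,0,0, 0.55,-0.04,0.06,0,0,0,0, 0.55,-0.04,0.1,0,0,0,0, 0.55,-0.04,0.1,0,0,0,0, 0.55,-0.04,0.1,0,0,0,0]'
python3 - <<'E'
from h import *
o=ctrl.get_obs(); P=wristP(o); np.save('pics/rot.npy',o['tool_rot'])
im,d=ctrl.get_image('wrist'); cv2.imwrite('pics/w16.png',im)
im2,_=ctrl.get_image('scene'); cv2.imwrite('pics/s16.png',im2)
a=np.radians(-13); R=np.array([[np.cos(a),np.sin(a)],[-np.sin(a),np.cos(a)]])
for k,m in masks(im).items():
    n,l,st,ce=cv2.connectedComponentsWithStats(m.astype(np.uint8)); i=1+np.argmax(st[1:,4])
    w=ray('wrist',cv2.boxPoints(cv2.minAreaRect(cv2.findContours((l==i).astype(np.uint8),0,2)[0][0])),.092,P)
    r=cv2.minAreaRect((w[:,:2]*1000).astype(np.float32)); print(k,st[i,4],r, R@(np.array(r[0])/1000-[.5665,-.238]))
E
```

```text
t: 31.47
tool_pos: [0.5874, -0.1401, 0.2633]
tool_rot: [-2.103, 0.239, 2.101]
contact_force: [0.3, -0.1, 0.3]
opening: 0.047
t: 31.88
tool_pos: [0.5647, -0.2395, 0.3016]
tool_rot: [-2.101, 0.243, 2.099]
contact_force: [-0.2, 0.5, -0.6]
opening: 0.0468
red 1005 ((534.6019897460938, -334.62945556640625), (22.0228271484375, 50.39161682128906), 76.75377655029297) [-0.0093 -0.1013]
yellow 1163 ((551.90087890625, -269.71112060546875), (23.399106979370117, 51.44599151611328), 77.77896881103516) [-0.0071 -0.0342]
green 1058 ((568.3939208984375, -204.06381225585938), (22.342763900756836, 49.38295364379883), 75.61640930175781) [-0.0058  0.0335]
blue 1032 ((581.958740234375, -139.3700408935547), (22.233394622802734, 51.53770446777344), 77.08350372314453) [-0.0071  0.0996]
```

View pics/w16.png

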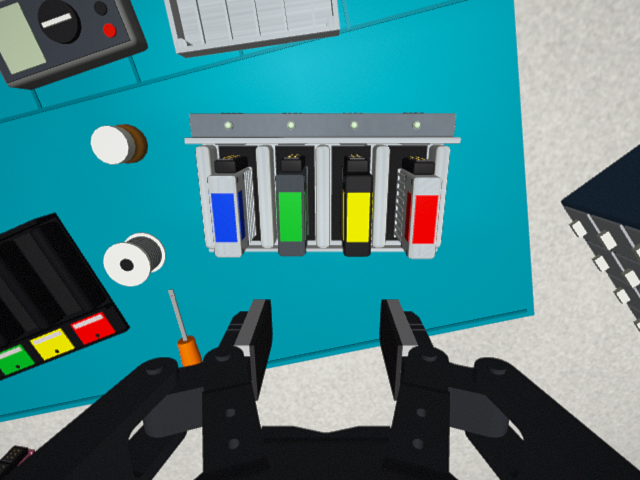

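View pics/s16.png

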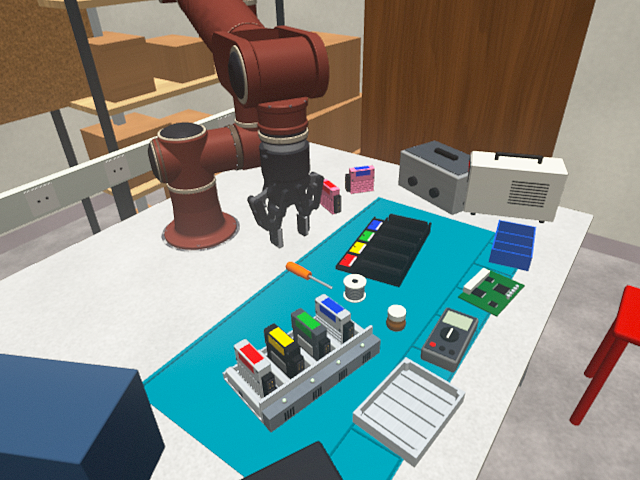

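All four stand upright in blue, green, yellow, red order, with stickers within about 2.5 mm of their bay centrelines (y), and the pink look-alikes are untouched. I'm handing in now.

```bash
python3 -c "
from station import ctrl
print(ctrl.finish_job())"
```

```text
the job is handed in; nothing more can be done
None
```

I moved all four control units to the test rack, one to a bay. From left to right they stand blue, green, yellow, red, the same order as the job tickets. I handed the job in at about 32 s of the 128 s allowed, with the gripper clear of everything.

**Final checks:** The last wrist and scene pictures show all four upright and lengthwise. The stickers lie within about 2.5 mm of the bay centrelines across the rack and about 2° of its direction. Each unit met the floor at the same tool height at which it was gripped (about 62 mm). The pink look-alikes were not touched.

**Disagreements and misreadings:**
- **Cameras:** The top and wrist cameras differed by about 3 to 5 mm in y. I used the wrist camera and corrected red and yellow over their bays by 6 mm and 2 mm.
- **Connector direction:** I first misread the coarse top picture and thought the connectors faced the robot. The wrist view showed they face away. This did not affect the moves.
- **Contact force:** Red was pressed down with about 16 N before I let go. The other three were let go at about 5 to 6 N.

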